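# Put the hand stamps away in their fitted trays

## Task

Put the four wooden hand stamps away, each gently set down (not dropped) and standing upright, flat on the floor of the low tray made to its shape and size: the round-footed one in the large round dish, the square one in the square tray, the oblong one in the oblong tray, and the slim stick stamp in the small round dish. The stick stamp stands in a light wooden stand: draw it straight up so that the stand neither tips nor is dragged along. Leave the uncut square blank, which has no grip, where it lies.

Things in the scene. Friction and masses are not known exactly. Their poses are not given: they have to be found in the camera images.
- stamp_round: Hand stamp with a round dark wooden foot, 56 mm diameter and 24 mm high, and on its centre an upright round grip of brown wood, 26 mm diameter, from 24 to 78 mm height. Loose, about 45 to 90 g, standing upright on its foot. Origin: centre of its underside, z up. 
- stamp_square: Hand stamp with a square dark wooden foot, 44 x 44 mm and 24 mm high, and on its centre an upright square grip of brown wood, 24 x 24 mm with sides parallel to the foot's, from 24 to 78 mm height. Loose, about 45 to 90 g, standing upright on its foot. Origin: centre of its underside, z up. x and y along the foot's sides.
- stamp_oblong: Hand stamp with an oblong dark wooden foot, 64 mm (its x) by 30 mm (its y) and 24 mm high, and on its centre an upright bar grip of brown wood, 40 mm (x) by 18 mm (y), from 24 to 78 mm height. Loose, about 45 to 90 g, standing upright on its foot. Origin: centre of its underside, z up. 
- stick: Slim stick stamp: a plain round dark wooden rod, 24 mm diameter, 90 mm long, 40 to 85 g, standing upright in the hole of the stand; its foot is 7 mm above the table there and it stands out 52 mm above the stand's top. Origin: centre of its underside, z up. 
- stand: Light free-standing block of pale wood, 62 x 62 mm, 45 mm high, about 70 g, with one upright hole in its centre, 27 mm diameter and 38 mm deep, that holds the stick stamp. Origin: centre of its underside, z up. x and y along its sides.
- tray_round: Large round dish: a low fixed wooden tray standing on the table; floor 5 mm above the table, rim top 14 mm above the table, rim 6 mm thick, cork-coloured inside; inner diameter 72 mm, outer 84 mm. Origin: centre of its underside, z up. 
- tray_square: Square tray: a low fixed wooden tray standing on the table; floor 5 mm above the table, rim top 14 mm above the table, rim 6 mm thick, cork-coloured inside; inside 60 x 60 mm, outside 72 x 72 mm. Origin: centre of its underside, z up. x and y along its sides.
- tray_oblong: Oblong tray: a low fixed wooden tray standing on the table; floor 5 mm above the table, rim top 14 mm above the table, rim 6 mm thick, cork-coloured inside; inside 80 mm (its x) by 46 mm (its y), outside 92 x 58 mm. Origin: centre of its underside, z up. 
- tray_small: Small round dish: a low fixed wooden tray standing on the table; floor 5 mm above the table, rim top 14 mm above the table, rim 6 mm thick, cork-coloured inside; inner diameter 40 mm, outer 52 mm. Origin: centre of its underside, z up. 
- blank: Uncut blank of pale wood, a plain square block 44 x 44 mm, 24 mm high, without a grip, to be left alone. Loose. Origin: centre of its underside, z up. The other clutter among the things (an ink jar, a roll of tape) is lower than 60 mm.
Not all that is in view belongs to the job. Leave any green look-alike of the tray_oblong alone.

How it is judged (in metres and radians):
At the end, for the whole second after the job is handed in: Each stamp rests in its own tray: within 14 mm of its centre, flat on its floor (underside 2 to 8.5 mm above the tray's), tilt under 0.12 rad, speed under 0.02 m/s. The stand is upright (tilt under 0.1 rad); stand and blank are within 30 mm of their start (horizontal distance between stamp_round and tray_round below 0.014 m and z of stamp_round in the frame of tray_round between 0.002 and 0.0085 m and angle between each of stamp_round, stamp_square, stamp_oblong, stick's own z axis and vertical below 0.12 rad and linear speed of each of stamp_round, stamp_square, stamp_oblong, stick below 0.02 m/s and horizontal distance between stamp_square and tray_square below 0.014 m and z of stamp_square in the frame of tray_square between 0.002 and 0.0085 m and horizontal distance between stamp_oblong and tray_oblong below 0.014 m and z of stamp_oblong in the frame of tray_oblong between 0.002 and 0.0085 m and horizontal distance between stick and tray_small below 0.014 m and z of stick in the frame of tray_small between 0.002 and 0.0085 m and angle between stand's own z axis and vertical below 0.1 rad and distance of each of stand, blank from where it was at the start of the episode below 0.03 m); the robot touches nothing.
It fails at once if the stand tips by more than 0.2 rad (angle between stand's own z axis and vertical above 0.2 rad).
It fails at once if the stand is dragged or carried more than 40 mm (distance of stand from where it was at the start of the episode above 0.04 m).
It fails at once if the uncut blank is moved more than 40 mm (distance of blank from where it was at the start of the episode above 0.04 m).
It fails at once if a stamp falls freely above its tray (not held, foot more than 25 mm above the tray's underside, faster than 0.2 m/s) ((contact force between the fingers and stamp_round below 0.1 N and horizontal distance between stamp_round and tray_round below 0.03 m and z of stamp_round in the frame of tray_round above 0.025 m and linear speed of stamp_round above 0.2 m/s) or (contact force between the fingers and stamp_square below 0.1 N and horizontal distance between stamp_square and tray_square below 0.03 m and z of stamp_square in the frame of tray_square above 0.025 m and linear speed of stamp_square above 0.2 m/s) or (contact force between the fingers and stamp_oblong below 0.1 N and horizontal distance between stamp_oblong and tray_oblong below 0.03 m and z of stamp_oblong in the frame of tray_oblong above 0.025 m and linear speed of stamp_oblong above 0.2 m/s) or (contact force between the fingers and stick below 0.1 N and horizontal distance between stick and tray_small below 0.03 m and z of stick in the frame of tray_small above 0.025 m and linear speed of stick above 0.2 m/s)).
It also fails if it takes over 128 s, if anything falls off the work surface, if the arm or the gripper's body presses on something with over 40 N, if the wrist force passes 120 N, or if a joint passes its speed limit or range.

## Robot

A 7-joint arm with a two-finger parallel gripper is mounted at the origin on the work surface. World frame = base frame: x ahead of the robot, y to its left, z up, the work surface at z = 0. Lengths are in mm, angles in rad, forces in N, time in s.
With the tool pointing down it reaches from about 400 to 925 mm from the base axis. Payload 4.1 kg.
Tool frame: the origin (TCP) lies at the very end of the fingers, on their centre line; the grasp point (between the pads) lies 19 mm behind it; z points along the fingers, y is the line along which they close (so a half turn about z gives the same grasp; the last joint's range is limited). The gripper opens to 85 mm and grips with 20 to 120 N. Pads are 22 mm wide; open, the fingers measure 114 mm over their backs; the gripper's body (76 mm by 85 mm) begins 54 mm behind the grasp point. The pads swing forward as they close: fully open they stand 13 mm farther back than shut.
Start: joints at [1.19, 0.398, 0.045, 1.537, -0.019, 1.207, -0.051], TCP at [180.792, -624.386, 231.347] pointing down, gripper open.
Joint ranges: [-2.82, 2.82], [-0.49, 2.23], [-1.37, 1.46], [0, 2.46], [-1.36, 4.5], [0.23, 2], [-2.94, 2.94]. Speed limits (rad/s): [2.57, 2.57, 3.14, 3.14, 3.14, 3.14, 3.14].

## Interface

Orientations are given as a unit quaternion [w, x, y, z].
In Python, from cell import * gives the robot as it stands.
- The arm moves only by the tool play_rows, never from a script. Its argument "increments" is a list of rows, each a list of 5 numbers: the shift along the tool's x, y, z in units of 25 mm (1.0 is 25 mm), then the turn about the tool's z in units of 6 degrees (1.0 is 6 degrees), then the finger opening in mm, from 0 to 85.4. In form: [[tx, ty, tz, roll, fingers], ...]. A call has exactly 8 rows; each row shifts and turns the commanded pose from where the row before left it, along the tool's axes as they then stand; what a row does not reach is not made up. A row lasts 1/12 s, in which the tool goes at most 41.7 mm and 7.16 degrees, less where a joint would pass 70% of its speed; a pose out of reach is approached as far as the arm can. A call is refused whole if a number of a shift passes 1 or a number of a turn 1, either way. A call with a gripper value outside its range is refused whole. The fingers move at their own pace and stop on an object; "force" is the grip in N (left out, the last holds). Time passes only in rows, so rows that do not move let the fingers close, or fill a call up. It gives the time, the measured TCP pose, the force, the opening and the grip force at its end, in the units of the state.
- get_state(): the state, without advancing time (a new reading comes with each control period).
- grab_frame(name): name is "scene" or "top" or "wrist"; returns the picture (420x560x3 uint8, red, green, blue); there is no depth.
- camera_model(name): a dict with "fx", "fy", "cx", "cy" (pixels), "dist_coeffs" ([k1, k2, p1, p2, k3] as OpenCV has them; the pictures are not rectified), "origin" and "rotation" of the camera in the world. Camera axes: x right, y up, looking along -z (the intrinsics and any distortion apply to the point x, -y, -z); pixel columns grow to the right and rows downward; lengths in mm; the calibration is good to about 2 mm. A picture is of the moment at which its call begins: read the wrist's pose just before it. camera_model takes no time and is no camera call; for the wrist camera it gives the pose at the moment of the call.
- hand_in(): hands the job in; it is judged then, once.
The state is a dict: "time": time; "joint_pos": joint angles; "qd": joint speeds; "effort": joint torques, N m; "eef_pos": TCP position; "tcp_rot": TCP orientation; "force": force on the tool from outside, world axes, zero at the start; "moment": the same for the moment, N m; "opening": finger opening in mm; "grasp_force": force on a finger pad.
Only numpy, scipy, OpenCV 4.12 (cv2) and the standard library are available. Lean on these libraries where they do the work, as an engineer would, in place of code of your own. Each camera call takes 0.05 s, during which the arm holds its last target. There are 200 camera calls.

## Working session

There is one attempt and no reset: what is moved stays moved. The work goes in short steps, Python scripts to look and compute and a tool call to move; the robot and the scene stay as the last step left them, time stands still between calls to the robot, and variables do not carry over. Pictures are saved under pics/ and viewed, at most 14 in all, crops included, and the job is handed in when it is done.

Besides the shell and the picture viewer there is one more tool, called after "Call:" in YAML: its name, and indented under it one key for each argument. play_rows: Moves the arm, as the interface text tells. Its arguments: {"type":"object","properties":{"increments":{"type":"array","items":{"type":"array","items":{"type":"number"}}},"force":{"type":"number"}},"required":["increments"]}

```bash
mkdir -p pics; ls
python3 - <<'E'
from cell import *
import cv2
for n in ("scene","top"):
    im=grab_frame(n); cv2.imwrite(f"pics/{n}0.png",im[:,:,::-1]); 
    m=camera_model(n); print(n,m)
s=get_state(); print(s["time"],s["eef_pos"],s["tcp_rot"],s["opening"])
E
```

```text
pics
scene {'fx': 513.2957796699005, 'fy': 513.2957796699005, 'cx': 279.50109250173495, 'cy': 209.4355003156101, 'dist_coeffs': array([-0.1033873,  0.       ,  0.       ,  0.       ,  0.       ]), 'origin': array([1027.48839658,  732.11137797, 1112.01778562]), 'rotation': array([0.29961007, 0.11164403, 0.32418827, 0.89032094])}
top {'fx': 425.706386230354, 'fy': 425.706386230354, 'cx': 281.79828779204297, 'cy': 205.56702832579032, 'dist_coeffs': array([-0.06283773,  0.        ,  0.        ,  0.        ,  0.        ]), 'origin': array([ 399.96943336,   10.68843847, 1087.23381562]), 'rotation': array([ 0.71265864,  0.01949432, -0.02662796, -0.70073432])}
0.1 [ 180.60940411 -623.81389337  230.3778695 ] [-8.60206723e-04  9.90081178e-01  1.40493724e-01 -1.86266725e-04] 85.31020961712407
```

View pics/scene0.png

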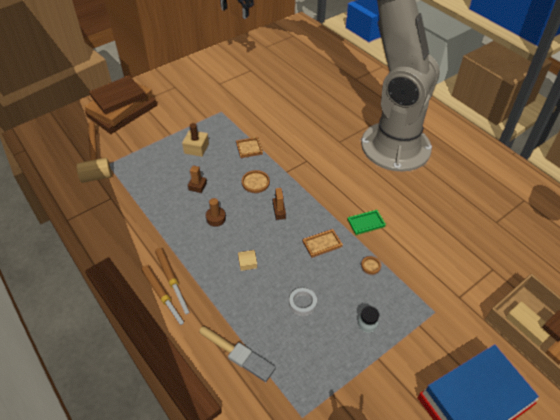

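View pics/top0.png

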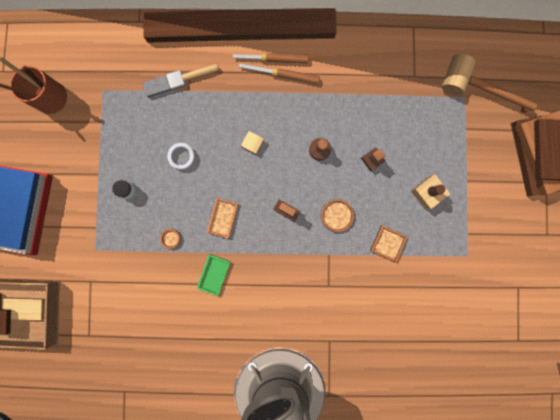

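The top view (+x up, +y left) shows these pixel positions:
- **Stamps:** round (319,149), square (374,159), oblong (287,210), stand with stick (432,191).
- **Trays:** round (338,215), square (390,243), oblong (224,218), small (171,239).
- **To leave alone:** blank (252,143) and the green decoy (214,275).

The scene view agrees.

```bash
cat > h.py <<'E'
from cell import *
import cv2, numpy as np
from scipy.spatial.transform import Rotation as R
def rot(q): return R.from_quat([q[1],q[2],q[3],q[0]])
def toplane(m,px,z):
    K=np.array([[m["fx"],0,m["cx"]],[0,m["fy"],m["cy"]],[0,0,1]])
    u=cv2.undistortPoints(np.float64(px).reshape(-1,1,2),K,m["dist_coeffs"]).reshape(-1,2)
    d=rot(m["rotation"]).apply(np.c_[u[:,0],-u[:,1],-np.ones(len(u))])
    o=np.array(m["origin"]); return (o+d*((z-o[2])/d[:,2])[:,None])[:,:2]
def comps(mask,amin):
    c,_=cv2.findContours(mask.astype(np.uint8),cv2.RETR_EXTERNAL,cv2.CHAIN_APPROX_NONE)
    return [k.reshape(-1,2) for k in c if cv2.contourArea(k)>amin]
def rect(w):
    (c,s,a)=cv2.minAreaRect(np.float32(w)); 
    if s[0]<s[1]: s=s[::-1]; a+=90   # a = direction of the long side
    return np.round(c,1),np.round(s,1),round((a+90)%180-90,1)
E
python3 - <<'E'
from h import *
im=cv2.imread("pics/top0.png"); m=camera_model("top")
hsv=cv2.cvtColor(im,cv2.COLOR_BGR2HSV); S=hsv[...,1]; V=hsv[...,2]
roi=np.zeros(S.shape,bool); roi[98:288,106:463]=1
for k in comps((S>75)&roi,60):
    x,y,w,h=cv2.boundingRect(k)
    if w>200: continue
    print("px",(x+w//2,y+h//2), "z14:",*rect(toplane(m,k,14)),"z24",rect(toplane(m,k,24))[0])
cr=cv2.resize(im[90:290,150:470],None,fx=2.5,fy=2.5,interpolation=cv2.INTER_CUBIC)
cv2.imwrite("pics/crop.png",cr)
E
```

```text
px (170, 239) z14: [382.2 280.7] [50.8 47.8] -88.9 z24 [382.4 278.2]
px (287, 210) z14: [458.6 -11.4] [62.  28.9] 61.2 z24 [458.  -11.2]
px (337, 215) z14: [ 448.8 -139.6] [81.4 81. ] -89.1 z24 [ 448.3 -138.2]
px (222, 218) z14: [436.6 150.3] [92.4 60.3] -14.5 z24 [436.3 149. ]
px (431, 191) z14: [ 511.7 -380. ] [76.  68.3] -51.9 z24 [ 510.7 -376.4]
px (374, 159) z14: [ 596.3 -234.3] [53.3 41.5] -52.9 z24 [ 594.5 -232.1]
px (320, 149) z14: [618.1 -94.8] [54.5 51.2] 0.6 z24 [616.  -93.8]
px (252, 142) z14: [631.   79.4] [46. 45.] 64.1 z24 [628.8  78.7]
```

View pics/crop.png

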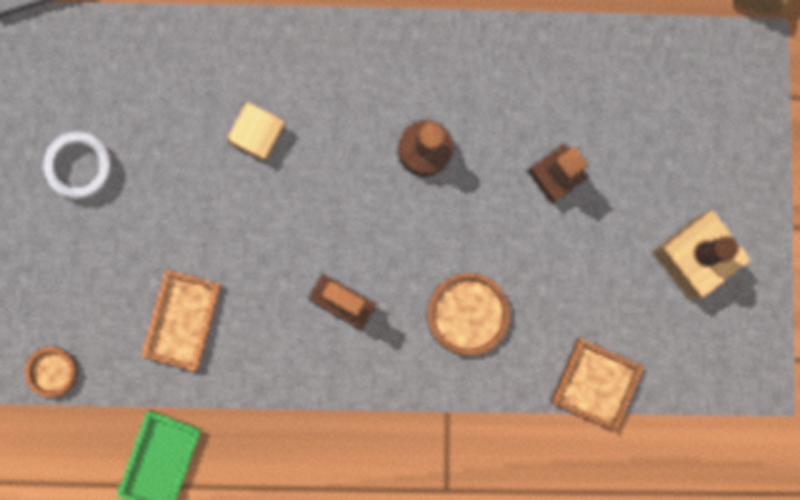

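The crop separates the feet from the grips. In crop pixels:
- Round foot disc: centre (426,148).
- Square foot: centre about (558,174), with its grip top at (571,162).
- Stand top: centre (704,254), with the stick top at about (725,248).
- Square tray corners: (580,338), (643,367), (618,432), (552,400).

```bash
cat >> h.py <<'E'
def go(x,y,z,yaw,sym=180):
    s=get_state(); X=rot(s["tcp_rot"]).apply([1,0,0]); y0=np.degrees(np.arctan2(X[1],X[0]))
    d=(yaw-y0+sym/2)%sym-sym/2; e=np.array([x,y,z])-s["eef_pos"]
    f=lambda a:np.round(R.from_euler("z",a,degrees=True).as_matrix().T@e*[1,1,1]/25*1,2)*[1,-1,-1]
    print("pos",np.round(s["eef_pos"],1),"yaw",round(y0,1),"t",s["time"],"open",round(s["opening"],1))
    print("  roll units",round(-d/6,2),"shift if rolled first",f(y0+d),"shift if not",f(y0))
E
python3 - <<'E'
from h import *
m=camera_model("top")
t=lambda p,z:toplane(m,np.array(p)/2.5+[150,90],z)
print("sqtray",rect(t([(580,338),(643,367),(618,432),(552,400)],14)))
print("round foot",t([(426,148)],24)," grip",t([(433,136)],78))
print("sq foot",t([(558,174)],24),"grip",t([(571,160)],78))
print("stick top",t([(726,249)],97),"stand",rect(t([(711,211),(656,253),(700,297),(749,257)],45)))
print("obl grip",t([(344,298)],78))
E
```

```text
sqtray (array([ 377.8, -274. ]), array([74.4, 70.6]), 65.8)
round foot [[614.17951441 -94.81553159]]  grip [[615.13582117 -96.09980562]]
sq foot [[ 590.31673204 -229.30915936]] grip [[ 594.57049768 -229.76962216]]
stick top [[ 509.09217934 -373.61759399]] stand (array([ 508.4, -370. ]), array([71.8, 61.3]), -50.9)
obl grip [[457.58187169 -12.87372099]]
```

Call:
play_rows:
  increments:
    - [0.96,-0.37,0,0,85]
    - [0.96,-0.37,0,0,85]
    - [0.96,-0.37,0,0,85]
    - [0.96,-0.37,0,0,85]
    - [0.96,-0.37,0,0,85]
    - [0.96,-0.37,0,0,85]
    - [0.96,-0.37,0,0,85]
    - [0.96,-0.37,0,0,85]
  force: 30

```text
time: 0.77
eef_pos: [345.3, -498.7, 230.8]
tcp_rot: [-0.0, 0.99, 0.14, -0.0]
force: [0.6, 0.3, 0.5]
opening: 84.7
grasp_force: 0.0
```

Call:
play_rows:
  increments:
    - [0.96,-0.37,0,0,85]
    - [0.96,-0.37,0,0,85]
    - [0.96,-0.37,0,0,85]
    - [0.96,-0.37,0,0,85]
    - [0.96,-0.37,0,0,85]
    - [0.96,-0.37,0,0,85]
    - [0.96,-0.37,0,0,85]
    - [0.0,-0.0,0,0,85]

```text
time: 1.43
eef_pos: [493.5, -384.8, 230.7]
tcp_rot: [-0.002, 0.989, 0.145, 0.002]
force: [1.7, 1.0, -0.2]
opening: 85.1
grasp_force: 0.0
```

Run:
```python
from h import *
go(509,-373,120,16)
m=camera_model("wrist"); im=grab_frame("wrist")[:,:,::-1]; cv2.imwrite("pics/w1.png",im); print(m)
np.save("w1.npy",m)
```

```text
pos [ 493.5 -384.8  230.7] yaw 16.7 t 1.4333 open 85.1
  roll units 0.11 shift if rolled first [ 0.73 -0.28  4.43] shift if not [ 0.73 -0.27  4.43]
{'fx': 298.15078889003485, 'fy': 298.15078889003485, 'cx': 277.77523938872434, 'cy': 209.49187570106383, 'dist_coeffs': array([-0.02834007,  0.        ,  0.        ,  0.        ,  0.        ]), 'origin': array([ 560.28694946, -363.59812561,  373.62154216]), 'rotation': array([ 0.79451691, -0.11125727,  0.08527708, -0.59084052])}
```

View pics/w1.png

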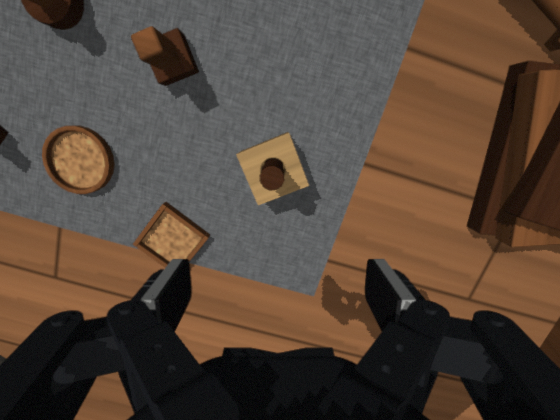

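The wrist view shows the stick in the stand with its top near (272,180), the square tray at (171,238), the square stamp at (168,55) and the round dish at (77,158).

Run:
```python
from h import *
m=np.load("w1.npy",allow_pickle=True).item(); im=cv2.imread("pics/w1.png")
hsv=cv2.cvtColor(im,cv2.COLOR_BGR2HSV); S,V=hsv[...,1],hsv[...,2]
sub=np.zeros(S.shape,bool); sub[130:215,230:318]=1
for k in comps((V<100)&(S>90)&sub,80): print("stick",cv2.boundingRect(k),cv2.minEnclosingCircle(k))
for k in comps((S>90)&sub,800): print("stand",rect(toplane(m,k,45)))
print("stick top",toplane(m,[(272,180),(272,182)],97), "stand corners",rect(toplane(m,[(237,153),(291,134),(309,184),(259,205)],45)))
print("sq tray",rect(toplane(m,[(164,203),(209,234),(184,269),(135,244)],14)))
sub[:]=0; sub[115:205,30:120]=1
for k in comps((S>90)&sub,800): print("round tray",rect(toplane(m,k,14)))
```

```text
stick (260, 158, 27, 32) ((272.5, 173.6290283203125), 16.0162410736084)
stand (array([ 511.5, -370.9]), array([63.1, 62.4]), 38.5)
stick top [[ 509.46716875 -372.01054613]
 [ 507.6390629  -372.54832852]] stand corners (array([ 511.8, -372.4]), array([63.1, 61.9]), 38.1)
sq tray (array([ 382.1, -272. ]), array([71.2, 70.7]), -20.7)
round tray (array([ 449.5, -140.5]), array([88.7, 81.3]), -73.4)
```

Call:
play_rows:
  increments:
    - [0.42,-0.15,0.4,0,85]
    - [0.4,-0.15,0.6,0,85]
    - [0,0,0.9,0,85]
    - [0,0,0.9,0,85]
    - [0,0,0.8,0,85]
    - [0,0,0,0,85]
    - [0,0,0,0,85]
    - [0,0,0,0,85]

```text
time: 2.15
eef_pos: [505.7, -379.0, 142.1]
tcp_rot: [0.001, 0.99, 0.14, 0.0]
force: [-0.2, -0.1, 0.0]
opening: 84.6
grasp_force: 0.0
```

```bash
python3 -c "
from h import *
go(511,-371.5,60,16.2)"
```

```text
pos [ 505.7 -379.   142.1] yaw 16.1 t 2.15 open 84.6
  roll units -0.02 shift if rolled first [ 0.29 -0.23  3.28] shift if not [ 0.29 -0.23  3.28]
```

Call:
play_rows:
  increments:
    - [0.29,-0.23,0.0,0,60]
    - [0,0,0.6,0,60]
    - [0,0,0.7,0,60]
    - [0,0,0.7,0,60]
    - [0,0,0.7,0,60]
    - [0,0,0.5,0,60]
    - [0,0,0.1,0,60]
    - [0,0,0,0,60]

```text
time: 2.82
eef_pos: [511.2, -370.2, 58.7]
tcp_rot: [-0.0, 0.99, 0.141, -0.0]
force: [-0.9, -0.2, -0.5]
opening: 60.0
grasp_force: 0.0
```

```bash
python3 -c "
from h import *
go(511,-371.5,60,16.2)
im=grab_frame('wrist')[:,:,::-1]; cv2.imwrite('pics/w2.png',im)"
```

```text
pos [ 511.2 -370.2   58.7] yaw 16.2 t 2.8167 open 60.0
  roll units -0.01 shift if rolled first [-0.02  0.05 -0.05] shift if not [-0.02  0.05 -0.05]
```

View pics/w2.png

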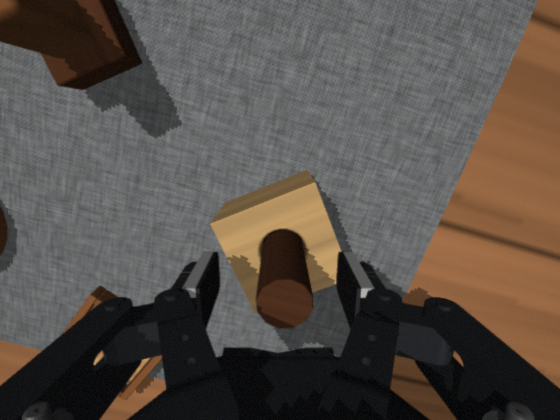

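The stick top at (284,305) sits centred between the pads, which are at columns 217 and 342. I'll close, then draw straight up.

Call:
play_rows:
  increments:
    - [0,0,0,0,35]
    - [0,0,0,0,26]
    - [0,0,0,0,18]
    - [0,0,0,0,15]
    - [0,0,0,0,15]
    - [0,0,0,0,15]
    - [0,0,0,0,15]
    - [0,0,0,0,15]
  force: 40

```text
time: 3.53
eef_pos: [511.6, -371.0, 59.8]
tcp_rot: [0.001, 0.99, 0.14, 0.001]
force: [0.3, -0.4, 5.1]
opening: 22.7
grasp_force: 39.3
```

Call:
play_rows:
  increments:
    - [0,0,-0.1,0,15]
    - [0,0,-0.2,0,15]
    - [0,0,-0.3,0,15]
    - [0,0,-0.3,0,15]
    - [0,0,-0.3,0,15]
    - [0,0,-0.3,0,15]
    - [0,0,-0.3,0,15]
    - [0,0,-0.3,0,15]

```text
time: 4.2
eef_pos: [511.0, -370.6, 112.3]
tcp_rot: [0.0, 0.99, 0.14, 0.0]
force: [-0.4, 0.1, -0.8]
opening: 23.2
grasp_force: 39.2
```

Call:
play_rows:
  increments:
    - [0,0,-0.4,0,15]
    - [0,0,-0.5,0,15]
    - [0,0,-0.5,0,15]
    - [0,0,-0.5,0,15]
    - [0,0,-0.5,0,15]
    - [0,0,0,0,15]
    - [0,0,0,0,15]
    - [0,0,0,0,15]

```text
time: 4.87
eef_pos: [510.6, -370.3, 171.0]
tcp_rot: [-0.0, 0.99, 0.14, -0.0]
force: [-0.3, 0.7, -1.4]
opening: 23.1
grasp_force: 39.2
```

```bash
python3 -c "
from h import *
go(382.2,280,130,16.2)
im=grab_frame('wrist')[:,:,::-1]; cv2.imwrite('pics/w3.png',im)"
```

```text
pos [ 510.6 -370.3  171. ] yaw 16.2 t 4.8667 open 23.1
  roll units -0.01 shift if rolled first [  2.33 -26.41   1.64] shift if not [  2.3  -26.41   1.64]
```

View pics/w3.png

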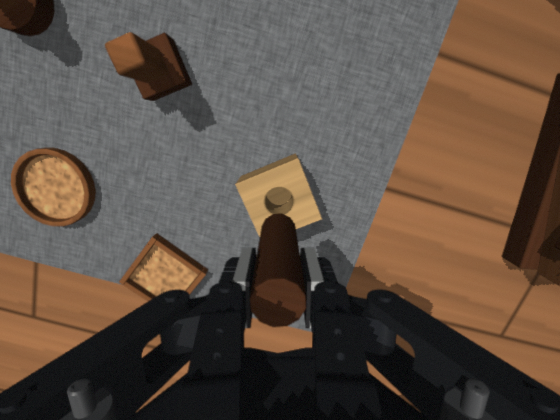

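The stick is held upright and the stand stays put with its empty hole at (279,200). Next is the traverse to the small dish.

Call:
play_rows:
  increments:
    - [0.04,-0.5,0,0,15]
    - [0.08,-0.94,0,0,15]
    - [0.08,-0.94,0,0,15]
    - [0.08,-0.94,0,0,15]
    - [0.08,-0.94,0,0,15]
    - [0.08,-0.94,0,0,15]
    - [0.08,-0.94,0,0,15]
    - [0.08,-0.94,0,0,15]

```text
time: 5.58
eef_pos: [474.9, -194.1, 170.6]
tcp_rot: [-0.0, 0.99, 0.141, -0.001]
force: [-0.3, 0.1, 0.2]
opening: 23.3
grasp_force: 39.2
```

Call:
play_rows:
  increments:
    - [0.08,-0.94,0,0,15]
    - [0.08,-0.94,0,0,15]
    - [0.08,-0.94,0,0,15]
    - [0.08,-0.94,0,0,15]
    - [0.08,-0.94,0,0,15]
    - [0.08,-0.94,0,0,15]
    - [0.08,-0.94,0,0,15]
    - [0.08,-0.94,0,0,15]

```text
time: 6.25
eef_pos: [437.6, -9.6, 170.7]
tcp_rot: [0.0, 0.99, 0.141, -0.001]
force: [0.5, 1.0, -0.9]
opening: 23.4
grasp_force: 39.2
```

Call:
play_rows:
  increments:
    - [0.08,-0.94,0,0,15]
    - [0.08,-0.94,0,0,15]
    - [0.08,-0.94,0,0,15]
    - [0.08,-0.94,0,0,15]
    - [0.08,-0.94,0,0,15]
    - [0.08,-0.94,0,0,15]
    - [0.08,-0.94,0,0,15]
    - [0,-0.4,0,0,15]

```text
time: 6.92
eef_pos: [402.2, 163.5, 171.0]
tcp_rot: [-0.0, 0.99, 0.143, -0.0]
force: [0.1, 0.2, -0.4]
opening: 23.3
grasp_force: 39.3
```

Run:
```python
from h import *
go(382.2,280,130,16.2)
m=camera_model("wrist"); im=grab_frame('wrist')[:,:,::-1]; cv2.imwrite('pics/w4.png',im); np.save("w4.npy",m)
```

```text
pos [402.2 163.5 171. ] yaw 16.4 t 6.9167 open 23.3
  roll units 0.04 shift if rolled first [ 0.53 -4.7   1.64] shift if not [ 0.55 -4.69  1.64]
```

View pics/w4.png

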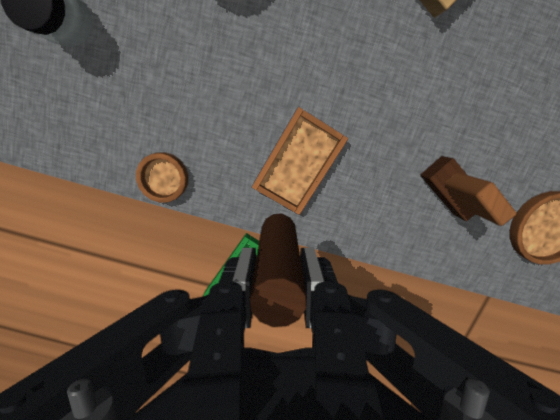

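The wrist view shows the small dish at (162,177), the oblong tray with corners (301,108), (346,140), (299,214) and (255,183), and the oblong stamp at (455,187).

Run:
```python
from h import *
m=np.load("w4.npy",allow_pickle=True).item(); im=cv2.imread("pics/w4.png")
hsv=cv2.cvtColor(im,cv2.COLOR_BGR2HSV); S,V=hsv[...,1],hsv[...,2]
def seg(r0,r1,c0,c1,z):
    sub=np.zeros(S.shape,bool); sub[r0:r1,c0:c1]=1
    for k in comps((S>90)&sub,500): print(rect(toplane(m,k,z)))
seg(148,206,130,192,14); seg(100,218,248,350,14)
print("obl tray corners",rect(toplane(m,[(301,108),(346,140),(299,214),(255,183)],14)))
go(382.2,281,120,16.2)
```

```text
(array([384.2, 284.7]), array([53.1, 50.5]), -30.6)
(array([437.3, 154.4]), array([91.5, 58.2]), -14.3)
obl tray corners (array([437.4, 152.8]), array([89.8, 56.2]), -15.5)
pos [402. 164. 171.] yaw 16.5 t 6.9667 open 23.2
  roll units 0.05 shift if rolled first [ 0.54 -4.71  2.04] shift if not [ 0.57 -4.71  2.04]
```

Call:
play_rows:
  increments:
    - [0.1,-0.7,0,0,15]
    - [0.1,-0.8,0,0,15]
    - [0.1,-0.8,0,0,15]
    - [0.1,-0.8,0,0,15]
    - [0.1,-0.8,0,0,15]
    - [0.1,-0.8,0,0,15]
    - [0,0,0,0,15]
    - [0,0,0,0,15]

```text
time: 7.63
eef_pos: [385.5, 276.7, 170.8]
tcp_rot: [0.001, 0.99, 0.141, -0.0]
force: [-0.1, -1.1, -0.1]
opening: 23.2
grasp_force: 39.4
```

Run:
```python
from h import *
go(383.5,283.2,59,16.2)
m=camera_model("wrist"); im=grab_frame('wrist')[:,:,::-1]; cv2.imwrite('pics/w5.png',im)
hsv=cv2.cvtColor(im,cv2.COLOR_BGR2HSV); S,V=hsv[...,1],hsv[...,2]
sub=np.zeros(S.shape,bool); sub[100:280,180:380]=1
for k in comps((S>90)&(V>150)&sub,200): print(cv2.boundingRect(k),rect(toplane(m,k,5)))
```

```text
pos [385.5 276.7 170.8] yaw 16.2 t 7.6333 open 23.2
  roll units 0.0 shift if rolled first [-0.01 -0.27  4.47] shift if not [-0.01 -0.27  4.47]
(180, 268, 39, 12) (array([266.2, 339.1]), array([44.5, 14.2]), -73.5)
(180, 232, 60, 40) (array([291.8, 335.8]), array([69.2, 35.2]), 86.6)
(180, 213, 50, 20) (array([326.9, 345.8]), array([55. , 11.4]), 89.9)
(256, 177, 33, 32) (array([381.8, 283.7]), array([33.8, 33.5]), -79.5)
```

View pics/w5.png

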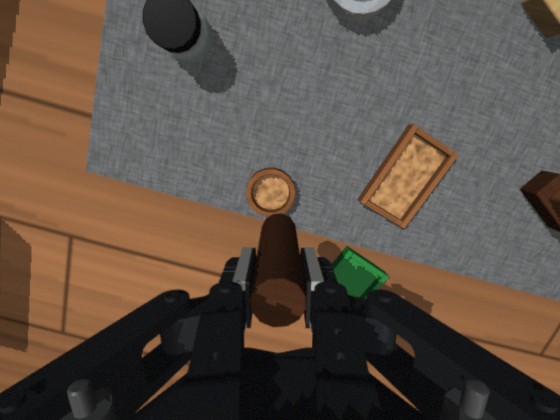

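The dish floor is at (272,193) in the image, which puts its centre at (383,283.5). The stick hangs vertically, so I'll descend.

Call:
play_rows:
  increments:
    - [-0.05,-0.27,0,0,15]
    - [0,0,0.8,0,15]
    - [0,0,0.8,0,15]
    - [0,0,0.8,0,15]
    - [0,0,0.8,0,15]
    - [0,0,0.6,0,15]
    - [0,0,0.2,0,15]
    - [0,0,0,0,15]

```text
time: 8.35
eef_pos: [382.1, 281.9, 70.1]
tcp_rot: [0.001, 0.99, 0.14, -0.001]
force: [-0.2, -0.2, 0.1]
opening: 23.2
grasp_force: 39.4
```

```bash
python3 -c "
from h import *
go(383,283.5,58,16.2)"
```

```text
pos [382.1 281.9  70.1] yaw 16.1 t 8.35 open 23.2
  roll units -0.02 shift if rolled first [ 0.05 -0.05  0.48] shift if not [ 0.05 -0.05  0.48]
```

Call:
play_rows:
  increments:
    - [0.05,-0.05,0.1,0,15]
    - [0,0,0.1,0,15]
    - [0,0,0.1,0,15]
    - [0,0,0.06,0,15]
    - [0,0,0.04,0,15]
    - [0,0,0.03,0,15]
    - [0,0,0,0,15]
    - [0,0,0,0,15]

```text
time: 9.02
eef_pos: [383.7, 284.9, 60.6]
tcp_rot: [0.0, 0.99, 0.14, 0.0]
force: [-0.0, 0.3, -1.2]
opening: 22.9
grasp_force: 39.4
```

Call:
play_rows:
  increments:
    - [0,0,0.03,0,15]
    - [0,0,0.03,0,15]
    - [0,0,0.03,0,15]
    - [0,0,0.02,0,15]
    - [0,0,0.02,0,15]
    - [0,0,0,0,15]
    - [0,0,0,0,15]
    - [0,0,0,0,15]

```text
time: 9.68
eef_pos: [383.8, 285.0, 57.8]
tcp_rot: [0.0, 0.99, 0.14, 0.0]
force: [-1.2, -1.5, 4.0]
opening: 23.1
grasp_force: 40.0
```

Call:
play_rows:
  increments:
    - [0,0,0,0,24]
    - [0,0,0,0,28]
    - [0,0,0,0,40]
    - [0,0,0,0,60]
    - [0,0,0,0,60]
    - [0,0,0,0,60]
    - [0,0,0,0,60]
    - [0,0,-0.4,0,60]

```text
time: 10.35
eef_pos: [382.4, 283.9, 66.1]
tcp_rot: [0.001, 0.99, 0.141, -0.002]
force: [0.9, -0.4, -0.1]
opening: 59.9
grasp_force: 0.0
```

Call:
play_rows:
  increments:
    - [0,0,-0.7,0,60]
    - [0,0,-0.9,0,60]
    - [0,0,-0.9,0,60]
    - [0,0,-0.9,0,60]
    - [0,0,-0.9,0,60]
    - [0,0,0,0,60]
    - [0,0,0,0,60]
    - [0,0,0,0,60]

```text
time: 11.02
eef_pos: [383.3, 284.5, 174.6]
tcp_rot: [0.0, 0.99, 0.14, -0.0]
force: [0.9, -0.4, -0.3]
opening: 59.9
grasp_force: 0.0
```

Run:
```python
from h import *
go(458,-12,180,60.5)
m=camera_model("top")
im=np.ascontiguousarray(grab_frame('top')[:,:,::-1]); a=cv2.resize(im[200:270,140:260],None,fx=3.3,fy=3.3,interpolation=cv2.INTER_CUBIC)
w=np.ascontiguousarray(grab_frame('wrist')[:,:,::-1]); b=w[130:361,200:596]
h=max(a.shape[0],b.shape[0]); p=lambda q:cv2.copyMakeBorder(q,0,h-q.shape[0],0,0,cv2.BORDER_CONSTANT)
cv2.imwrite('pics/c6.png',np.hstack([p(a),p(b)]))
```

```text
pos [383.3 284.5 174.6] yaw 16.1 t 11.0167 open 59.9
  roll units -7.39 shift if rolled first [-8.85  8.44 -0.22] shift if not [-0.43 12.22 -0.22]
```

View pics/c6.png

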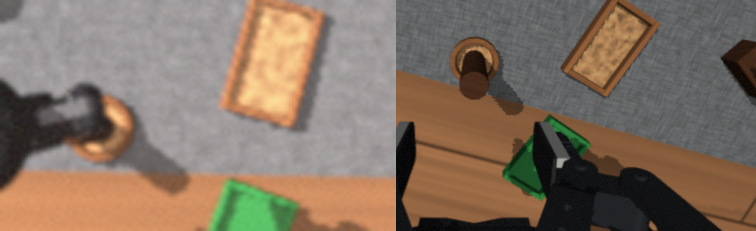

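The stick is standing in the small dish (wrist crop, dish at (474,62)). Next comes the oblong stamp.

Call:
play_rows:
  increments:
    - [-0.03,0.6,0,0,70]
    - [-0.03,0.95,0,0,70]
    - [-0.03,0.95,0,0,70]
    - [-0.03,0.95,0,0,70]
    - [-0.03,0.95,0,0,70]
    - [-0.03,0.95,0,0,70]
    - [-0.03,0.95,0,0,70]
    - [-0.03,0.95,0,0,70]

```text
time: 11.78
eef_pos: [427.6, 107.8, 173.7]
tcp_rot: [0.0, 0.99, 0.141, -0.001]
force: [0.6, 0.3, -0.5]
opening: 69.8
grasp_force: 0.0
```

Call:
play_rows:
  increments:
    - [-0.03,0.95,0,0,70]
    - [-0.03,0.95,0,0,70]
    - [-0.03,0.95,0,0,70]
    - [-0.03,0.95,0,0,70]
    - [-0.03,0.95,0,0,70]
    - [0,0.2,0,-0.4,70]
    - [0,0,0,-1,70]
    - [0,0,0,-1,70]

```text
time: 12.45
eef_pos: [458.3, -11.5, 173.5]
tcp_rot: [-0.0, 0.964, 0.265, -0.001]
force: [0.3, 0.6, 0.1]
opening: 69.9
grasp_force: 0.0
```

Call:
play_rows:
  increments:
    - [0,0,0,-1,70]
    - [0,0,0,-1,70]
    - [0,0,0,-1,70]
    - [0,0,0,-1,70]
    - [0,0,0,-1,70]
    - [0,0,0,0,70]
    - [0,0,0,0,70]
    - [0,0,0,0,70]

```text
time: 13.12
eef_pos: [458.7, -10.7, 174.2]
tcp_rot: [-0.0, 0.864, 0.503, -0.001]
force: [-0.3, 0.3, -0.0]
opening: 70.3
grasp_force: 0.0
```

Run:
```python
from h import *
go(458,-12,36,61)
m=camera_model("wrist"); im=grab_frame('wrist')[:,:,::-1]; cv2.imwrite('pics/w7.png',im); np.save("w7.npy",m)
print(m["origin"])
```

```text
pos [458.7 -10.7 174.2] yaw 60.4 t 13.1167 open 70.3
  roll units -0.1 shift if rolled first [-0.06  0.    5.53] shift if not [-0.06  0.    5.53]
[493.00297994  52.56258041 316.7723117 ]
```

View pics/w7.png

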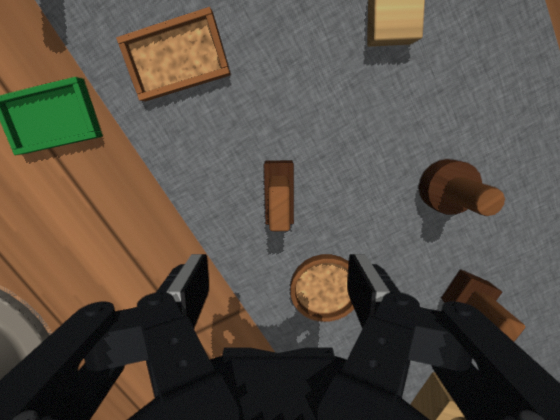

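The wrist view shows the oblong stamp well aligned with the tool, its grip top spanning (269..290, 176..231). The round stamp and its dish are in view too.

Run:
```python
from h import *
m=np.load("w7.npy",allow_pickle=True).item()
print("obl grip",rect(toplane(m,[(269,176),(289,176),(290,231),(270,231)],78)))
print("round grip",rect(toplane(m,[(473,200),(505,200),(489,185),(489,216)],78)))
im=cv2.imread("pics/w7.png"); hsv=cv2.cvtColor(im,cv2.COLOR_BGR2HSV); S=hsv[...,1]
sub=np.zeros(S.shape,bool); sub[5:105,110:235]=1
for k in comps((S>90)&sub,1000): print("obl tray",rect(toplane(m,k,14)))
```

```text
obl grip (array([461.7,  -4.8]), array([47.5, 17.1]), 61.0)
round grip (array([615.6, -88.1]), array([21.7, 17.9]), -67.5)
obl tray (array([437.6, 152.9]), array([92.4, 59.8]), -14.2)
```

Call:
play_rows:
  increments:
    - [0.03,0,0.5,-0.1,70]
    - [0,0,0.9,0,70]
    - [0,0,0.9,0,70]
    - [0,0,0.9,0,70]
    - [0,0,0.9,0,70]
    - [0,0,0.8,0,70]
    - [0,0,0.5,0,70]
    - [0,0,0,0,70]

```text
time: 13.83
eef_pos: [457.1, -10.1, 37.3]
tcp_rot: [-0.002, 0.861, 0.508, -0.002]
force: [-0.8, -0.1, -0.1]
opening: 70.1
grasp_force: 0.0
```

Call:
play_rows:
  increments:
    - [0,0,0,0,50]
    - [0,0,0,0,35]
    - [0,0,0,0,22]
    - [0,0,0,0,15]
    - [0,0,0,0,10]
    - [0,0,0,0,10]
    - [0,0,0,0,10]
    - [0,0,0,0,10]

```text
time: 14.5
eef_pos: [460.5, -10.2, 40.8]
tcp_rot: [0.001, 0.861, 0.509, 0.001]
force: [-0.2, -0.3, 5.9]
opening: 17.5
grasp_force: 39.8
```

Run:
```python
from h import *
go(437.5,152.8,100,-14.3)
```

```text
pos [460.5 -10.2  40.8] yaw 61.1 t 14.5 open 17.5
  roll units 12.57 shift if rolled first [-2.5  -6.09 -2.37] shift if not [ 5.27 -3.95 -2.37]
```

Call:
play_rows:
  increments:
    - [0,0,-0.3,0,10]
    - [0,0,-0.6,0,10]
    - [0,0,-0.8,0,10]
    - [0,0,-0.8,0,10]
    - [0.4,-0.3,-0.5,0,10]
    - [0.7,-0.52,0,0,10]
    - [0.7,-0.52,0,0,10]
    - [0.7,-0.52,0,0,10]

```text
time: 15.17
eef_pos: [448.6, 67.6, 115.4]
tcp_rot: [0.0, 0.861, 0.508, 0.0]
force: [0.6, -0.6, -0.5]
opening: 17.4
grasp_force: 39.1
```

Call:
play_rows:
  increments:
    - [0.7,-0.52,0,0,10]
    - [0.7,-0.52,0,0,10]
    - [0.7,-0.52,0,0,10]
    - [0.6,-0.45,0,0.57,10]
    - [0,0,0,1,10]
    - [0,0,0,1,10]
    - [0,0,0,1,10]
    - [0,0,0,1,10]

```text
time: 15.83
eef_pos: [437.0, 150.5, 115.0]
tcp_rot: [0.0, 0.958, 0.288, -0.0]
force: [0.7, -0.4, -0.5]
opening: 17.5
grasp_force: 39.0
```

Call:
play_rows:
  increments:
    - [0,0,0,1,10]
    - [0,0,0,1,10]
    - [0,0,0,1,10]
    - [0,0,0,1,10]
    - [0,0,0,1,10]
    - [0,0,0,1,10]
    - [0,0,0,1,10]
    - [0,0,0,1,10]

```text
time: 16.5
eef_pos: [437.1, 150.3, 115.0]
tcp_rot: [0.0, 0.992, -0.127, -0.0]
force: [-0.9, 0.8, -0.2]
opening: 17.5
grasp_force: 39.0
```

Call:
play_rows:
  increments:
    - [0,0,0,0,10]
    - [0,0,0,0,10]
    - [0,0,0,0,10]
    - [0,0,0,0,10]
    - [0,0,0,0,10]
    - [0,0,0,0,10]
    - [0,0,0,0,10]
    - [0,0,0,0,10]

```text
time: 17.17
eef_pos: [437.5, 150.4, 114.8]
tcp_rot: [0.0, 0.992, -0.124, -0.0]
force: [-0.2, 0.2, -1.2]
opening: 17.5
grasp_force: 39.0
```

Run:
```python
from h import *
go(437.5,152.8,45,-14.3)
m=camera_model("wrist"); im=grab_frame('wrist')[:,:,::-1]; cv2.imwrite('pics/w8.png',im); np.save("w8.npy",m)
```

```text
pos [437.5 150.4 114.8] yaw -14.3 t 17.1667 open 17.5
  roll units 0.01 shift if rolled first [-0.02 -0.09  2.79] shift if not [-0.02 -0.09  2.79]
```

View pics/w8.png

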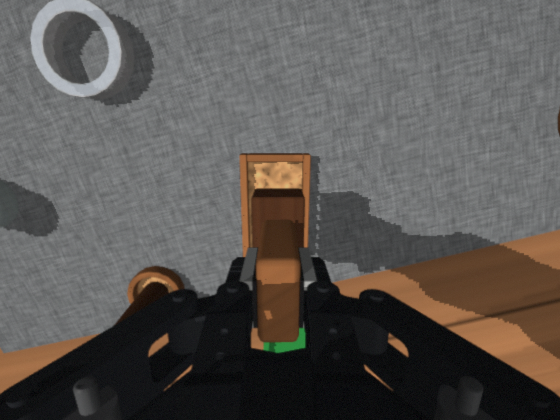

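The tray (241..309 px) and foot (251..305 px) line up laterally. The foot's lower front edge at row 190 lets me check the along-axis position.

Run:
```python
from h import *
m=np.load("w8.npy",allow_pickle=True).item(); s=get_state()
t=s["eef_pos"][:2]; X=R.from_euler("z",-14.3,degrees=True).as_matrix()[:2,:2]
f=lambda p,z:np.round((toplane(m,[p],z)-t)@X,1)
print("foot front low",f((278,189),74.5),"foot top front",f((278,221),98.5),"tray front",f((275,153),14),"tray L/R",f((241,158),14),f((309,158),14))
```

```text
foot front low [[29.6  0.9]] foot top front [[16.5  0.9]] tray front [[45.9  3.4]] tray L/R [[41.9 30.9]] [[ 42.  -24.2]]
```

Call:
play_rows:
  increments:
    - [0.06,-0.1,0.3,0,10]
    - [0,0,0.6,0,10]
    - [0,0,0.6,0,10]
    - [0,0,0.5,0,10]
    - [0,0,0.3,0,10]
    - [0,0,0.2,0,10]
    - [0,0,0,0,10]
    - [0,0,0,0,10]

```text
time: 17.88
eef_pos: [439.7, 152.7, 52.3]
tcp_rot: [-0.0, 0.992, -0.124, 0.0]
force: [0.4, 0.0, -0.1]
opening: 17.6
grasp_force: 39.0
```

Call:
play_rows:
  increments:
    - [0,0,0.04,0,10]
    - [0,0,0.04,0,10]
    - [0,0,0.03,0,10]
    - [0,0,0.03,0,10]
    - [0,0,0.03,0,10]
    - [0,0,0,0,10]
    - [0,0,0,0,10]
    - [0,0,0,0,10]

```text
time: 18.55
eef_pos: [439.5, 152.5, 48.1]
tcp_rot: [0.0, 0.992, -0.124, 0.0]
force: [-0.1, 1.0, -0.6]
opening: 17.0
grasp_force: 39.0
```

Call:
play_rows:
  increments:
    - [0,0,0.03,0,10]
    - [0,0,0.03,0,10]
    - [0,0,0.03,0,10]
    - [0,0,0.02,0,10]
    - [0,0,0,0,10]
    - [0,0,0,0,10]
    - [0,0,0,0,10]
    - [0,0,0,0,10]

```text
time: 19.22
eef_pos: [439.5, 152.6, 45.8]
tcp_rot: [0.0, 0.992, -0.124, 0.0]
force: [-2.2, 0.2, 5.0]
opening: 17.1
grasp_force: 39.8
```

Call:
play_rows:
  increments:
    - [0,0,0,0,18]
    - [0,0,0,0,22]
    - [0,0,0,0,35]
    - [0,0,0,0,50]
    - [0,0,0,0,60]
    - [0,0,0,0,60]
    - [0,0,0,0,60]
    - [0,0,-0.4,0,60]

```text
time: 19.88
eef_pos: [438.1, 151.9, 54.1]
tcp_rot: [0.001, 0.992, -0.124, -0.002]
force: [-0.4, -0.8, -0.2]
opening: 59.7
grasp_force: 0.0
```

Call:
play_rows:
  increments:
    - [0,0,-0.7,0,60]
    - [0,0,-0.9,0,60]
    - [0,0,-0.9,0,60]
    - [0,0,-0.9,0,60]
    - [0,0,-0.9,0,60]
    - [0,0,-0.5,0,60]
    - [0,0,0,0,60]
    - [0,0,0,0,60]

```text
time: 20.55
eef_pos: [439.8, 152.6, 176.1]
tcp_rot: [-0.0, 0.992, -0.124, 0.001]
force: [-0.2, -0.2, -0.8]
opening: 60.1
grasp_force: 0.0
```

Run:
```python
from h import *
go(615,-93,175,16)
m=camera_model("wrist"); im=grab_frame('wrist')[:,:,::-1]; cv2.imwrite('pics/w9.png',im); np.save("w9.npy",m)
```

```text
pos [439.8 152.6 176.1] yaw -14.3 t 20.55 open 60.1
  roll units -5.05 shift if rolled first [ 4.03 11.37  0.04] shift if not [9.21 7.79 0.04]
```

View pics/w9.png

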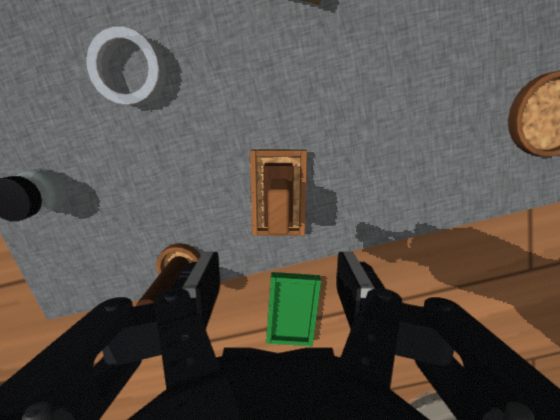

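The oblong stamp is seated in its tray at (279,193). I'll go to the round stamp and stop so the wrist camera is right above it.

Call:
play_rows:
  increments:
    - [0.53,0.65,0,0,70]
    - [0.53,0.65,0,0,70]
    - [0.53,0.65,0,0,70]
    - [0.53,0.65,0,0,70]
    - [0.53,0.65,0,0,70]
    - [0.53,0.65,0,0,70]
    - [0.53,0.65,0,0,70]
    - [0.53,0.65,0,0,70]

```text
time: 21.27
eef_pos: [509.3, -0.6, 173.6]
tcp_rot: [0.0, 0.992, -0.124, -0.002]
force: [0.1, 1.4, -0.0]
opening: 70.0
grasp_force: 0.0
```

Call:
play_rows:
  increments:
    - [0.53,0.65,0,0,70]
    - [0.53,0.65,0,0,70]
    - [0.53,0.65,0,0,70]
    - [0.53,0.65,0,0,70]
    - [0,0,0,0,70]
    - [0,0,0,0,70]
    - [0,0,0,0,70]
    - [0,0,0,0,70]

```text
time: 21.93
eef_pos: [544.8, -74.2, 174.5]
tcp_rot: [-0.0, 0.992, -0.123, -0.001]
force: [-0.2, -0.4, 0.3]
opening: 69.8
grasp_force: 0.0
```

Run:
```python
from h import *
go(615,-94,40,-14.3)
m=camera_model("wrist"); im=grab_frame('wrist')[:,:,::-1]; cv2.imwrite('pics/w10.png',im); np.save("w10.npy",m); print(m["origin"])
hsv=cv2.cvtColor(im,cv2.COLOR_BGR2HSV); S=hsv[...,1];V=hsv[...,2]
for z in (24,78):
  for k in comps((S>90)&(np.arange(420)[:,None]<300),300): print(z,cv2.boundingRect(k),rect(toplane(m,k,z)), "meanV",im[k[:,1].min():k[:,1].max(),k[:,0].min():k[:,0].max()].mean((0,1)).round())
```

```text
pos [544.8 -74.2 174.5] yaw -14.2 t 21.9333 open 69.8
  roll units 0.02 shift if rolled first [2.92 0.07 5.38] shift if not [2.92 0.08 5.38]
[613.07731198 -90.36969116 316.99771831]
24 (88, 283, 55, 17) (array([481. , 133.2]), array([61.6, 20.6]), 76.5) meanV [39. 62. 91.]
24 (434, 251, 126, 49) (array([ 392.3, -295. ]), array([149.2,  59.6]), 75.0) meanV [53. 66. 82.]
24 (317, 222, 75, 70) (array([ 460.3, -133.9]), array([79.8, 75.3]), -73.8) meanV [ 60.  80. 101.]
24 (81, 123, 55, 52) (array([629.6,  77. ]), array([52.3, 45.1]), 63.6) meanV [ 95. 137. 161.]
24 (515, 113, 45, 84) (array([ 514.3, -332.9]), array([85.1, 44.7]), 0.6) meanV [ 76.  90. 100.]
24 (249, 87, 58, 60) (array([617. , -90.9]), array([53.8, 53.3]), 75.9) meanV [46. 63. 90.]
24 (386, 72, 90, 67) (array([ 593.1, -233.6]), array([61.5, 61.5]), -53.1) meanV [56. 68. 84.]
24 (0, 0, 72, 25) (array([765.8,  94.2]), array([70.8, 17.7]), 89.2) meanV [ 77.  93. 113.]
78 (88, 283, 55, 17) (array([505.3,  92. ]), array([50.2, 16.8]), 76.5) meanV [39. 62. 91.]
78 (434, 251, 126, 49) (array([ 433. , -257.3]), array([121.7,  48.6]), 75.0) meanV [53. 66. 82.]
78 (317, 222, 75, 70) (array([ 488.5, -125.9]), array([65.1, 61.4]), -73.8) meanV [ 60.  80. 101.]
78 (81, 123, 55, 52) (array([626.6,  46.1]), array([42.6, 36.8]), 63.6) meanV [ 95. 137. 161.]
78 (515, 113, 45, 84) (array([ 532.5, -288.2]), array([69.4, 36.5]), 0.6) meanV [ 76.  90. 100.]
78 (249, 87, 58, 60) (array([616.3, -90.8]), array([43.9, 43.5]), 75.9) meanV [46. 63. 90.]
78 (386, 72, 90, 67) (array([ 596.8, -207.2]), array([50.2, 50.1]), -53.1) meanV [56. 68. 84.]
78 (0, 0, 72, 25) (array([737.7,  60.2]), array([57.7, 14.5]), 89.2) meanV [ 77.  93. 113.]
```

View pics/w10.png

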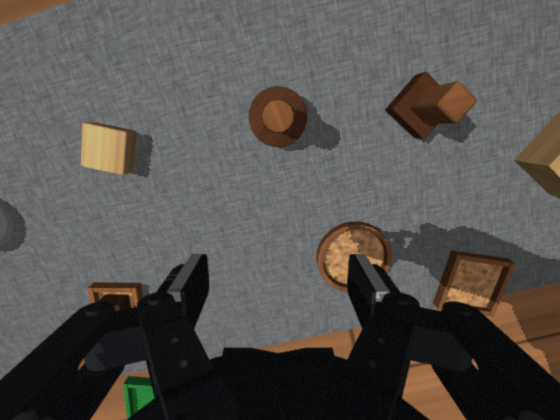

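The round stamp is seen from straight above at (278,117), centred at (617,-91). Going to grasp.

Call:
play_rows:
  increments:
    - [0.6,-0.05,0,0,70]
    - [0.8,0,0,0,70]
    - [0.8,0,0,0,70]
    - [0.76,0,0.3,0,70]
    - [0,0,0.7,0,70]
    - [0,0,0.9,0,70]
    - [0,0,0,0,70]
    - [0,0,0,0,70]

```text
time: 22.65
eef_pos: [616.3, -91.7, 126.7]
tcp_rot: [-0.0, 0.992, -0.124, -0.002]
force: [0.3, 0.4, 0.9]
opening: 69.6
grasp_force: 0.0
```

Run:
```python
from h import *
go(617,-91,38,-14.3)
```

```text
pos [616.3 -91.7 126.7] yaw -14.2 t 22.65 open 69.6
  roll units 0.02 shift if rolled first [ 0.02 -0.03  3.55] shift if not [ 0.02 -0.03  3.55]
```

Call:
play_rows:
  increments:
    - [0.02,-0.03,0.5,0,70]
    - [0,0,0.8,0,70]
    - [0,0,0.8,0,70]
    - [0,0,0.8,0,70]
    - [0,0,0.5,0,70]
    - [0,0,0.1,0,60]
    - [0,0,0,0,45]
    - [0,0,0,0,35]

```text
time: 23.32
eef_pos: [619.3, -92.1, 41.4]
tcp_rot: [-0.0, 0.992, -0.124, 0.001]
force: [-0.4, 0.3, 0.3]
opening: 36.5
grasp_force: 0.0
```

Call:
play_rows:
  increments:
    - [0,0,0,0,25]
    - [0,0,0,0,18]
    - [0,0,0,0,18]
    - [0,0,0,0,18]
    - [0,0,0,0,18]
    - [0,0,0,0,18]
    - [0,0,0,0,18]
    - [0,0,0,0,18]

```text
time: 23.98
eef_pos: [619.5, -92.3, 41.8]
tcp_rot: [0.0, 0.992, -0.124, 0.001]
force: [-0.5, 0.4, 6.6]
opening: 25.0
grasp_force: 39.5
```

Call:
play_rows:
  increments:
    - [0,0,-0.3,0,18]
    - [0,0,-0.6,0,18]
    - [0,0,-0.8,0,18]
    - [0,0,-0.8,0,18]
    - [0,0,-0.8,0,18]
    - [0,0,-0.7,0,18]
    - [0,0,0,0,18]
    - [0,0,0,0,18]

```text
time: 24.65
eef_pos: [618.6, -92.1, 141.1]
tcp_rot: [0.0, 0.992, -0.124, 0.001]
force: [-1.2, 0.2, -1.7]
opening: 25.0
grasp_force: 39.3
```

Run:
```python
from h import *
go(449.2,-139.5,60,-14.3)
m=np.load("w9.npy",allow_pickle=True).item()
m=np.load("w7.npy",allow_pickle=True).item(); im=cv2.imread("pics/w7.png"); S=cv2.cvtColor(im,cv2.COLOR_BGR2HSV)[...,1]
# round dish in w10: unshadowed upper-left arc + extremes
m=np.load("w10.npy",allow_pickle=True).item()
print(toplane(m,[(317,257),(391,257),(354,222),(354,292)],14))
```

```text
pos [618.6 -92.1 141.1] yaw -14.3 t 24.65 open 25.0
  roll units 0.0 shift if rolled first [-6.1   3.51  3.25] shift if not [-6.1   3.51  3.25]
[[ 462.07490245  -97.1839891 ]
 [ 441.6434838  -177.48908025]
 [ 492.62696797 -144.34317567]
 [ 407.94711316 -129.62021972]]
```

Call:
play_rows:
  increments:
    - [-0.4,0.23,0,0,18]
    - [-0.75,0.43,0,0,18]
    - [-0.8,0.46,0,0,18]
    - [-0.8,0.46,0,0,18]
    - [-0.8,0.46,0,0,18]
    - [-0.8,0.46,0,0,18]
    - [-0.8,0.46,0,0,18]
    - [-0.6,0.35,0,0,18]

```text
time: 25.32
eef_pos: [454.9, -137.2, 138.5]
tcp_rot: [0.0, 0.992, -0.125, -0.002]
force: [-0.5, -0.2, -0.8]
opening: 25.0
grasp_force: 39.3
```

Call:
play_rows:
  increments:
    - [-0.28,0.16,0,0,18]
    - [0,0,0,0,18]
    - [0,0,0,0,18]
    - [0,0,0,0,18]
    - [0,0,0,0,18]
    - [0,0,0,0,18]
    - [0,0,0,0,18]
    - [0,0,0,0,18]

```text
time: 25.98
eef_pos: [451.1, -138.8, 140.2]
tcp_rot: [-0.0, 0.992, -0.124, 0.0]
force: [0.4, -0.5, -1.1]
opening: 24.6
grasp_force: 39.3
```

Run:
```python
from h import *
go(451,-139,60,-14.3)
m=camera_model("wrist"); im=grab_frame('wrist')[:,:,::-1]; cv2.imwrite('pics/w11.png',im); np.save("w11.npy",m)
S=cv2.cvtColor(im,cv2.COLOR_BGR2HSV)[...,1]
for r in (140,150,155,160,165,170,180,190,200):
    c=np.where(S[r,180:380]>90)[0]+180; print(r,(c.min(),c.max()) if len(c) else None)
```

```text
pos [ 451.1 -138.8  140.2] yaw -14.2 t 25.9833 open 24.6
  roll units 0.01 shift if rolled first [-0.    0.01  3.21] shift if not [-0.    0.01  3.21]
140 None
150 None
155 None
160 (np.int64(262), np.int64(293))
165 (np.int64(253), np.int64(303))
170 (np.int64(248), np.int64(309))
180 (np.int64(240), np.int64(316))
190 (np.int64(236), np.int64(320))
200 (np.int64(234), np.int64(322))
```

Run:
```python
from h import *
from scipy.optimize import least_squares
m=np.load("w11.npy",allow_pickle=True).item(); p=[(262,160),(293,160),(253,165),(303,165),(248,170),(309,170),(240,180),(316,180),(236,190),(320,190),(234,200),(322,200)]
w=toplane(m,p,14); r=least_squares(lambda c:np.hypot(*(w-c).T)-42,[450,-139]); print(r.x,r.fun.round(1))
go(r.x[0],r.x[1],46,-14.3)
```

```text
[ 448.28492035 -137.20577264] [ 0.9  0.6  0.4  0.4 -0.5  0.1 -0.7 -0.8 -1.1 -1.2 -0.8 -0.9]
pos [ 451.  -138.9  140.2] yaw -14.3 t 26.0333 open 25.0
  roll units 0.01 shift if rolled first [-0.12 -0.04  3.77] shift if not [-0.12 -0.04  3.77]
```

Call:
play_rows:
  increments:
    - [-0.05,-0.04,0.3,0,18]
    - [0,0,0.7,0,18]
    - [0,0,0.8,0,18]
    - [0,0,0.8,0,18]
    - [0,0,0.6,0,18]
    - [0,0,0.3,0,18]
    - [0,0,0,0,18]
    - [0,0,0,0,18]

```text
time: 26.7
eef_pos: [449.8, -137.7, 52.7]
tcp_rot: [-0.0, 0.992, -0.124, -0.0]
force: [-0.3, -0.4, -0.9]
opening: 25.1
grasp_force: 39.3
```

Call:
play_rows:
  increments:
    - [0,0,0.04,0,18]
    - [0,0,0.04,0,18]
    - [0,0,0.03,0,18]
    - [0,0,0.03,0,18]
    - [0,0,0.02,0,18]
    - [0,0,0,0,18]
    - [0,0,0,0,18]
    - [0,0,0,0,18]

```text
time: 27.37
eef_pos: [449.8, -137.8, 48.8]
tcp_rot: [0.0, 0.992, -0.124, 0.0]
force: [-0.5, -0.2, -0.9]
opening: 24.9
grasp_force: 39.3
```

Call:
play_rows:
  increments:
    - [0,0,0.03,0,18]
    - [0,0,0.03,0,18]
    - [0,0,0.03,0,18]
    - [0,0,0.02,0,18]
    - [0,0,0,0,18]
    - [0,0,0,0,18]
    - [0,0,0,0,18]
    - [0,0,0,0,18]

```text
time: 28.03
eef_pos: [449.8, -137.8, 46.8]
tcp_rot: [0.0, 0.992, -0.124, -0.0]
force: [-2.4, 0.7, 7.6]
opening: 24.9
grasp_force: 40.3
```

Call:
play_rows:
  increments:
    - [0,0,0,0,26]
    - [0,0,0,0,30]
    - [0,0,0,0,40]
    - [0,0,0,0,55]
    - [0,0,0,0,60]
    - [0,0,0,0,60]
    - [0,0,0,0,60]
    - [0,0,-0.4,0,60]

```text
time: 28.7
eef_pos: [448.3, -137.4, 54.9]
tcp_rot: [-0.0, 0.992, -0.124, -0.002]
force: [-0.4, 0.1, -0.5]
opening: 59.9
grasp_force: 0.0
```

Call:
play_rows:
  increments:
    - [0,0,-0.7,0,60]
    - [0,0,-0.9,0,60]
    - [0,0,-0.9,0,60]
    - [0,0,-0.9,0,60]
    - [0,0,-0.9,0,60]
    - [0,0,-0.4,0,60]
    - [0,0,0,0,60]
    - [0,0,0,0,60]

```text
time: 29.37
eef_pos: [449.7, -137.7, 173.6]
tcp_rot: [0.0, 0.992, -0.124, 0.0]
force: [-1.1, 0.7, -0.0]
opening: 60.1
grasp_force: 0.0
```

Run:
```python
from h import *
m=camera_model("wrist"); im=grab_frame('wrist')[:,:,::-1]; cv2.imwrite('pics/w12.png',im); np.save("w12.npy",m)
S=cv2.cvtColor(im,cv2.COLOR_BGR2HSV)[...,1]
for k in comps((S>90)&(np.arange(420)[:,None]<300),300): print(cv2.boundingRect(k),rect(toplane(m,k,14)))
m=np.load("w10.npy",allow_pickle=True).item()
w=toplane(m,[(386,106),(425,72),(418,138)],24); print(w,np.degrees(np.arctan2(*(w[1:]-w[0]).T[::-1])),np.hypot(*(w[1:]-w[0]).T),"centre",(w[1]+w[2])/2)
go(594-70,-231+18,175,-14.3)
```

```text
(213, 264, 139, 36) (array([ 347.3, -115.6]), array([160.2,  45. ]), 75.7)
(0, 223, 73, 77) (array([440.7, 160.9]), array([96.5, 91.9]), -14.5)
(358, 186, 202, 114) (array([ 325.8, -329.3]), array([252.4, 128.7]), 67.7)
(239, 153, 80, 78) (array([ 449. , -137.3]), array([82.4, 82. ]), 75.7)
(0, 43, 41, 55) (array([625.4,  72.4]), array([44.6, 39.7]), -27.7)
(448, 13, 112, 109) (array([ 509.2, -381.1]), array([89. , 86.1]), -51.1)
(303, 0, 70, 55) (array([ 594.5, -227.8]), array([50. , 44.5]), -53.5)
[[ 602.26578229 -191.86789806]
 [ 623.13321298 -231.23555162]
 [ 565.77652277 -217.66841298]] [ -62.07348535 -144.73695855] [44.55627689 44.68928988] centre [ 594.45486788 -224.4519823 ]
pos [ 449.  -137.6  172.7] yaw -14.3 t 29.4167 open 60.2
  roll units 0.01 shift if rolled first [ 3.65  2.18 -0.09] shift if not [ 3.65  2.18 -0.09]
```

Call:
play_rows:
  increments:
    - [0.6,0.36,0,0,60]
    - [0.8,0.48,0,0,60]
    - [0.8,0.48,0,0,60]
    - [0.8,0.48,0,0,60]
    - [0.65,0.38,0,0,60]
    - [0,0,0,0,60]
    - [0,0,0,0,60]
    - [0,0,0,0,60]

```text
time: 30.08
eef_pos: [523.5, -212.0, 171.9]
tcp_rot: [-0.001, 0.992, -0.124, -0.002]
force: [0.4, 1.0, -0.2]
opening: 60.1
grasp_force: 0.0
```

Run:
```python
from h import *
m=camera_model("wrist"); im=grab_frame('wrist')[:,:,::-1]; cv2.imwrite('pics/w13.png',im); np.save("w13.npy",m); print(m["origin"])
hsv=cv2.cvtColor(im,cv2.COLOR_BGR2HSV); S=hsv[...,1]
for k in comps((S>90)&(np.arange(420)[:,None]<290),300):
    print(cv2.boundingRect(k),rect(toplane(m,k,24)),rect(toplane(m,k,14)))
go(594,-229,40,33)
```

```text
[ 591.97006459 -228.43784716  314.25095805]
(196, 233, 73, 57) (array([ 463.5, -144.8]), array([77.3, 66.3]), 75.9) (array([ 459. , -141.9]), array([80. , 68.6]), 75.9)
(0, 145, 10, 41) (array([619.1,  46.6]), array([42.1,  9.3]), -29.0) (array([620. ,  56.1]), array([43.5,  9.7]), -29.0)
(387, 124, 109, 94) (array([ 509.4, -373.6]), array([85.1, 70.2]), 38.7) (array([ 506.5, -378.6]), array([88.1, 72.6]), 38.7)
(246, 86, 63, 66) (array([ 593.9, -227.8]), array([43.1, 42.8]), -53.1) (array([ 593.9, -227.8]), array([44.6, 44.3]), -53.1)
(467, 0, 93, 290) (array([ 489.3, -477.1]), array([284.3, 108.2]), -14.5) (array([ 485.8, -485.7]), array([294.1, 111.9]), -14.5)
pos [ 523.6 -211.9  172.4] yaw -14.2 t 30.1333 open 60.1
  roll units -7.87 shift if rolled first [1.99 2.11 5.29] shift if not [ 2.9  -0.03  5.29]
```

Call:
play_rows:
  increments:
    - [0.6,-0.07,0,0,65]
    - [0.8,0,0,0,65]
    - [0.8,0,0,0,65]
    - [0.69,0,0,-0.5,65]
    - [0,0,0,-1,65]
    - [0,0,0,-1,65]
    - [0,0,0.3,-1,65]
    - [0,0,0.4,-1,65]

```text
time: 30.8
eef_pos: [595.4, -228.3, 156.6]
tcp_rot: [0.0, 0.993, 0.114, 0.001]
force: [-0.4, 0.1, 1.1]
opening: 64.7
grasp_force: 0.0
```

Call:
play_rows:
  increments:
    - [0,0,0.3,-1,65]
    - [0,0,0.3,-1,65]
    - [0,0,0.2,-1,65]
    - [0,0,0.2,-1,65]
    - [0,0,0,0,65]
    - [0,0,0,0,65]
    - [0,0,0,0,65]
    - [0,0,0,0,65]

```text
time: 31.47
eef_pos: [595.4, -229.0, 131.6]
tcp_rot: [0.0, 0.949, 0.315, 0.0]
force: [-0.2, -0.4, 0.1]
opening: 65.2
grasp_force: 0.0
```

Run:
```python
from h import *
go(594,-228,40,36.9)
```

```text
pos [ 595.4 -229.   131.6] yaw 36.7 t 31.4667 open 65.2
  roll units -0.04 shift if rolled first [-0.02 -0.06  3.66] shift if not [-0.02 -0.06  3.66]
```

Call:
play_rows:
  increments:
    - [-0.02,-0.06,0.5,0,65]
    - [0,0,0.8,0,65]
    - [0,0,0.8,0,65]
    - [0,0,0.8,0,65]
    - [0,0,0.5,0,65]
    - [0,0,0.2,0,60]
    - [0,0,0,0,45]
    - [0,0,0,0,35]

```text
time: 32.13
eef_pos: [594.4, -228.3, 41.4]
tcp_rot: [0.0, 0.949, 0.315, 0.0]
force: [-0.3, 0.5, -0.2]
opening: 37.1
grasp_force: 0.0
```

Call:
play_rows:
  increments:
    - [0,0,0,0,25]
    - [0,0,0,0,16]
    - [0,0,0,0,16]
    - [0,0,0,0,16]
    - [0,0,0,0,16]
    - [0,0,0,0,16]
    - [0,0,0,0,16]
    - [0,0,0,0,16]

```text
time: 32.8
eef_pos: [595.0, -228.7, 42.3]
tcp_rot: [0.001, 0.949, 0.315, 0.001]
force: [0.1, -0.4, 6.4]
opening: 23.5
grasp_force: 44.2
```

Call:
play_rows:
  increments:
    - [0,0,-0.3,0,16]
    - [0,0,-0.6,0,16]
    - [0,0,-0.8,0,16]
    - [0,0,-0.8,0,16]
    - [0,0,-0.8,0,16]
    - [0,0,-0.7,0,16]
    - [0,0,0,0,16]
    - [0,0,0,0,16]

```text
time: 33.47
eef_pos: [594.1, -228.3, 141.7]
tcp_rot: [0.0, 0.949, 0.315, 0.0]
force: [-0.6, 0.5, -1.6]
opening: 23.6
grasp_force: 43.3
```

Run:
```python
from h import *
go(381.5,-272.5,140,68.7)
```

```text
pos [ 594.1 -228.3  141.7] yaw 36.7 t 33.4667 open 23.6
  roll units -5.33 shift if rolled first [-4.74 -7.28  0.07] shift if not [-7.87 -3.67  0.07]
```

Call:
play_rows:
  increments:
    - [-0.4,-0.19,0,0,16]
    - [-0.8,-0.37,0,0,16]
    - [-0.85,-0.4,0,0,16]
    - [-0.85,-0.4,0,0,16]
    - [-0.85,-0.4,0,0,16]
    - [-0.85,-0.4,0,0,16]
    - [-0.85,-0.4,0,0,16]
    - [-0.85,-0.4,0,0,16]

```text
time: 34.13
eef_pos: [420.0, -262.7, 139.3]
tcp_rot: [-0.001, 0.949, 0.315, -0.002]
force: [-0.3, -0.8, -0.7]
opening: 23.8
grasp_force: 43.2
```

Call:
play_rows:
  increments:
    - [-0.85,-0.4,0,0,16]
    - [-0.72,-0.31,0,-0.33,16]
    - [0,0,0,-1,16]
    - [0,0,0,-1,16]
    - [0,0,0,-1,16]
    - [0,0,0,-1,16]
    - [0,0,0,-1,16]
    - [0,0,0,0,16]

```text
time: 34.8
eef_pos: [379.2, -271.7, 139.5]
tcp_rot: [-0.002, 0.825, 0.565, -0.001]
force: [0.1, 0.7, -0.5]
opening: 23.5
grasp_force: 43.3
```

Call:
play_rows:
  increments:
    - [0,0,0,0,16]
    - [0,0,0,0,16]
    - [0,0,0,0,16]
    - [0,0,0,0,16]
    - [0,0,0,0,16]
    - [0,0,0,0,16]
    - [0,0,0,0,16]
    - [0,0,0,0,16]

```text
time: 35.47
eef_pos: [381.4, -272.4, 141.1]
tcp_rot: [0.0, 0.826, 0.564, -0.0]
force: [0.0, 0.2, -1.4]
opening: 23.8
grasp_force: 43.3
```

Run:
```python
from h import *
go(381.5,-272.5,47,68.7)
m=camera_model("wrist"); im=grab_frame('wrist')[:,:,::-1]; cv2.imwrite('pics/w14.png',im); np.save("w14.npy",m)
s=get_state(); hsv=cv2.cvtColor(im,cv2.COLOR_BGR2HSV); S=hsv[...,1]; V=hsv[...,2]
X=R.from_euler("z",68.7,degrees=True).as_matrix()[:2,:2]
f=lambda p,z:np.round((toplane(m,p,z)-s["eef_pos"][:2])@X,1)
print("row of tray front (first S>90) per col:",[(c,int(np.where(S[100:,c]>90)[0][0])+100) for c in range(230,330,8)])
for r in range(160,240,10):
    c=np.where(S[r,190:370]>90)[0]+190; print(r,c.min() if len(c) else 0,c.max() if len(c) else 0, f([(c.min(),r),(c.max(),r)],14).tolist() if len(c) else 0)
```

```text
pos [ 381.4 -272.4  141.1] yaw 68.7 t 35.4667 open 23.8
  roll units 0.0 shift if rolled first [-0.    0.    3.76] shift if not [-0.    0.    3.76]
row of tray front (first S>90) per col: [(230, 168), (238, 162), (246, 160), (254, 160), (262, 161), (270, 161), (278, 161), (286, 161), (294, 161), (302, 162), (310, 162), (318, 375), (326, 404)]
160 190 256 [[39.8, 81.0], [39.7, 21.4]]
170 190 316 [[30.7, 81.7], [30.7, -32.8]]
180 190 315 [[21.5, 82.5], [21.5, -32.3]]
190 190 315 [[12.1, 83.2], [12.2, -32.6]]
200 190 314 [[2.6, 84.0], [2.6, -32.0]]
210 190 313 [[-7.2, 84.8], [-7.1, -31.4]]
220 190 315 [[-17.2, 85.7], [-17.0, -33.6]]
230 190 315 [[-27.3, 86.5], [-27.2, -34.0]]
```

Call:
play_rows:
  increments:
    - [0.06,-0.08,0.3,0,16]
    - [0,0,0.7,0,16]
    - [0,0,0.8,0,16]
    - [0,0,0.8,0,16]
    - [0,0,0.6,0,16]
    - [0,0,0.25,0,16]
    - [0,0,0,0,16]
    - [0,0,0,0,16]

```text
time: 36.18
eef_pos: [380.2, -270.2, 54.8]
tcp_rot: [-0.0, 0.826, 0.564, 0.0]
force: [0.2, 0.0, -0.7]
opening: 23.5
grasp_force: 43.3
```

Call:
play_rows:
  increments:
    - [0,0,0.04,0,16]
    - [0,0,0.04,0,16]
    - [0,0,0.03,0,16]
    - [0,0,0.03,0,16]
    - [0,0,0.03,0,16]
    - [0,0,0,0,16]
    - [0,0,0,0,16]
    - [0,0,0,0,16]

```text
time: 36.85
eef_pos: [380.1, -270.3, 50.6]
tcp_rot: [0.0, 0.826, 0.564, -0.0]
force: [0.1, 0.1, -1.4]
opening: 23.6
grasp_force: 43.3
```

Call:
play_rows:
  increments:
    - [0,0,0.04,0,16]
    - [0,0,0.04,0,16]
    - [0,0,0.03,0,16]
    - [0,0,0.03,0,16]
    - [0,0,0.02,0,16]
    - [0,0,0,0,16]
    - [0,0,0,0,16]
    - [0,0,0,0,16]

```text
time: 37.52
eef_pos: [380.1, -270.4, 47.2]
tcp_rot: [-0.0, 0.826, 0.564, -0.0]
force: [-1.2, 1.2, 6.1]
opening: 23.8
grasp_force: 44.2
```

Call:
play_rows:
  increments:
    - [0,0,0,0,25]
    - [0,0,0,0,29]
    - [0,0,0,0,40]
    - [0,0,0,0,55]
    - [0,0,0,0,60]
    - [0,0,0,0,60]
    - [0,0,0,0,60]
    - [0,0,-0.4,0,60]

```text
time: 38.18
eef_pos: [378.7, -269.4, 55.5]
tcp_rot: [-0.002, 0.826, 0.564, -0.001]
force: [-1.2, -0.1, 0.6]
opening: 59.5
grasp_force: 0.0
```

Call:
play_rows:
  increments:
    - [0,0,-0.7,0,60]
    - [0,0,-0.9,0,60]
    - [0,0,-0.9,0,60]
    - [0,0,-0.9,0,60]
    - [0,0,-0.9,0,60]
    - [0,0,-0.4,0,60]
    - [0,0,0,0,60]
    - [0,0,0,0,60]

```text
time: 38.85
eef_pos: [380.0, -270.3, 174.1]
tcp_rot: [0.0, 0.826, 0.564, 0.0]
force: [-0.9, 0.7, -0.5]
opening: 60.1
grasp_force: 0.0
```

Run:
```python
from h import *
s=get_state(); print(s["eef_pos"],s["time"],s["force"])
t=grab_frame('scene')[:,:,::-1]; w=grab_frame('wrist')[:,:,::-1]
a=cv2.resize(t[130:290,180:400],(550,400),interpolation=cv2.INTER_CUBIC)
b=w[120:320,150:400]
b=cv2.resize(b,(250,200)); o=np.zeros((400,800,3),np.uint8); o[:,:550]=a; o[:200,550:]=b; cv2.imwrite("pics/fin.png",o)
```

```text
[ 379.99581418 -270.27810927  174.12539635] 38.85 [-0.94629929  0.71897156 -0.51147512]
```

View pics/fin.png

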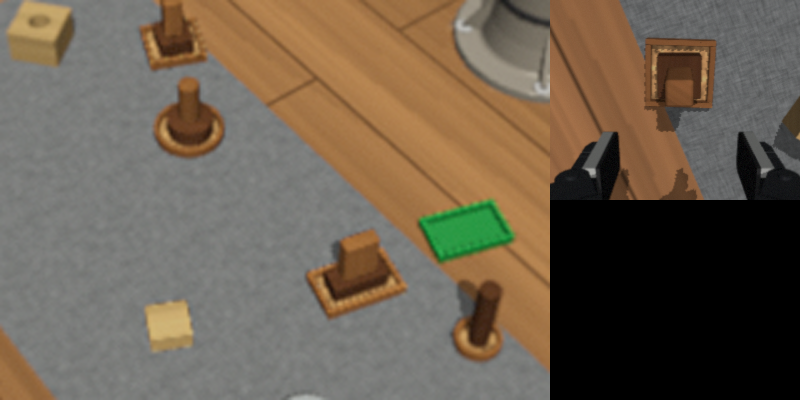

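All four stamps stand upright inside their trays: square (175,45), round (190,125), oblong (357,275), stick (480,335). The stand and blank are where they were, and the gripper is clear.

```bash
python3 -c "
from cell import *
print(hand_in())"
```

```text
the job is handed in; nothing more can be done
None
```

I set all four stamps upright in their own trays, left the stand and the blank where they were, and handed the job in at about 39 s of robot time; the hand-in returned no verdict.

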